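# Put the washed small bakeware away by kind

### The job

The washed small bakeware on the dark baking sheet is to be put away: set each piece in the steel tray that already holds one of its kind - the two rings with the ring, the two dariole moulds with the mould, the little loaf tin with the loaf tin. Each must stand flat on the tray's floor, the same way up as it is now, beside the others and not stacked or nested. Set the pieces down, do not drop them, and leave the glass jar where it stands.

Things in the scene. Friction and masses are not known exactly. Their poses are not given: they have to be found in the camera images.
- ring_a: plain stainless mousse ring, a thin upright tube open at both ends: 50 across outside, 45.6 inside, 40 high, 45 g. Origin: centre of its lower edge, z up along its axis. Starts standing on the dark baking sheet (3 thick).
- ring_b: second ring, the same as ring_a: plain stainless mousse ring, a thin upright tube open at both ends: 50 across outside, 45.6 inside, 40 high, 45 g. Origin: centre of its lower edge, z up along its axis. Starts standing on the dark baking sheet (3 thick).
- mould_a: aluminium dariole mould standing mouth down, so that it shows a closed top: a cone 57 across at the rolled rim at its foot (4 high), 53 just above it, narrowing to 43 at 47 high, 50 high in all, 50 g. Origin: centre of the underside (the mouth), z up along its axis. Starts standing on the dark baking sheet (3 thick).
- mould_b: second dariole mould, the same as mould_a: aluminium dariole mould standing mouth down, so that it shows a closed top: a cone 57 across at the rolled rim at its foot (4 high), 53 just above it, narrowing to 43 at 47 high, 50 high in all, 50 g. Origin: centre of the underside (the mouth), z up along its axis. Starts standing on the dark baking sheet (3 thick).
- loaf_tin: small rectangular bright aluminium loaf tin, mouth up, 80 long (its x) and 46 wide (its y) at the rim, tapering to 75 by 41 at the bottom, 34 high, walls 2, 70 g. Origin: centre of its underside, z up. Starts standing on the dark baking sheet (3 thick), its length turned by up to 0.6 rad from world x.
- tray_rings: shallow stainless storage tray, which does not slide, 210 long (its x) by 120 wide (its y), walls 2.5 thick and 22 high, floor 2.5 thick; origin: centre of its underside, z up, long side roughly along world x (turned by at most 0.06 rad). The rings' tray: one ring like the loose ones already stands in it on its centre line, 68 from the centre towards +x (its far end); the rest is free.
- tray_moulds: shallow stainless storage tray, which does not slide, 210 long (its x) by 120 wide (its y), walls 2.5 thick and 22 high, floor 2.5 thick; origin: centre of its underside, z up, long side roughly along world x (turned by at most 0.06 rad). The dariole moulds' tray: one mould like the loose ones already stands in it, mouth down, on its centre line, 68 from the centre towards +x (its far end); the rest is free.
- tray_loaves: shallow stainless storage tray, which does not slide, 210 long (its x) by 120 wide (its y), walls 2.5 thick and 22 high, floor 2.5 thick; origin: centre of its underside, z up, long side roughly along world x (turned by at most 0.06 rad). The loaf tins' tray: one loaf tin like the loose one already stands in it, lengthwise on its centre line, 59 from the centre towards +x (its far end); the rest is free.
- jar: closed amber glass jar with a white lid, 60 across, 70 high, beyond the baking sheet; leave it alone. Origin: centre of its underside.

How it is judged:
By the outcome, as a careful person would: the job done as asked, in the order asked, and still so for the second after the job is handed in, with the robot touching nothing.
It also fails if it takes over 109 s, if anything falls off the work surface, if the arm or the gripper's body presses on something with over 40 N, if the wrist force passes 120 N, or if a joint passes its speed limit or range.

### The arm

A 6-joint arm with a two-finger parallel gripper is mounted at the origin on the work surface. World frame = base frame: x ahead of the robot, y to its left, z up, the work surface at z = 0. Lengths are in m, angles in rad, forces in N, time in s.
With the tool pointing down it reaches from about 0.375 to 0.975 m from the base axis. Payload 3.8 kg.
Tool frame: the origin (TCP) lies midway between the tips of the shut fingers; the grasp point (between the pads) lies 19 mm behind it; x points along the fingers, y is the direction in which the jaws open and shut, and the axes are right-handed (so a half turn about x gives the same grasp; the last joint's range is limited). The gripper opens to 88 mm and grips with 3 to 60 N. Pads are 18 mm wide; open, the fingers measure 123 mm over their backs; the gripper's body (75 mm by 187 mm) begins 45 mm behind the grasp point.
Start: joints at [-1.277, 0.264, 1.604, -0, 1.274, -0.037], TCP at [0.219, -0.638, 0.239] pointing down, gripper open.
Joint ranges: [-2.63, 2.63], [-0.94, 2.18], [0.31, 2.57], [-1.31, 4.45], [0, 2.66], [-2.55, 2.55]. Speed limits (rad/s): [2.57, 2.57, 3.14, 3.14, 3.14, 3.14].

### API

Orientations are given as a rotation vector (axis times angle).
In Python, from cell import manip, inverse_kinematics, cams, order gives the robot as it stands. Calls block until the motion is done:
- manip.move_pose(position, orientation): joint-space move of the TCP to a pose.
- manip.move_linear(position, rate=0.15, rot=None): straight line of the TCP; rot=None keeps the orientation; rate is the mean speed in m/s.
- manip.set_joints(angles): joint-space move.
- manip.set_gripper(opening, force=None): finger opening in m; force is the grip in N (None keeps the last); returns when the fingers have stopped.
- manip.dwell(seconds).
- inverse_kinematics(position, orientation): joint angles nearest the present ones, or None.
- manip.state(): the state.
- cams.capture(name): name is "side" or "top" or "wrist"; returns a dict with "image" (384x512x3 uint8, blue, green, red), "z_map" (384x512 float32, m along the optical axis (not along the pixel's ray), 0 where there is no reading), "intrinsics" (3x3 intrinsics, pixels), "position" and "orientation" of the camera in the world; the wrist camera has in their place "T_tool_cam" (4x4, takes a point from camera to tool coordinates, whose origin is the TCP and whose axes are the tool frame's). Camera axes: x right, y down, z forward; pixel columns grow to the right and rows downward; lengths in m; the calibration is good to about 2 mm. The wrist camera is an equidistant fisheye: a pixel r from the principal point sees the ray r / f radians off the axis. A picture is of the moment at which its call begins: read the wrist's pose just before it.
A pose or a line that the arm cannot do raises manip.IKError and nothing moves.
- order.close_job(): hands the job in, once; it reports no verdict.
The state is a dict: "clock": time; "joint_pos": joint angles; "joint_velocities": joint speeds; "tau": joint torques, N m; "tool_pos": TCP position; "tcp_rot": TCP orientation; "contact_force": force on the tool from outside, world axes, zero at the start; "moment": the same for the moment, N m; "gripper_width": finger opening in m.
Only numpy, scipy, OpenCV 4.12 (cv2) and the standard library are available. Lean on these libraries where they do the work, as an engineer would, in place of code of your own. Each camera call takes 0.05 s, during which the arm holds its last target. There are 200 camera calls.

## Working session

There is one attempt and no reset: what is moved stays moved. The work goes in short steps, each a Python script; the robot and the scene stay as the last script left them, time stands still between calls to the robot, and variables do not carry over. Pictures are saved under pics/ and viewed, about 12 in all and at most 16, crops included, and the job is handed in when it is done.

```bash
ls; mkdir -p pics; python3 - <<'E'
from cell import manip, cams
import cv2, numpy as np, pickle
np.set_printoptions(precision=4,suppress=True)
s=manip.state(); print(s['clock'],s['tool_pos'],s['tcp_rot'])
d={}
for n in ('top','side'):
    c=cams.capture(n); d[n]=c; cv2.imwrite(f'pics/{n}0.png',c['image'])
    print(n,c['intrinsics'],c['position'],c['orientation'],(c['z_map']>0).mean())
c=cams.capture('wrist'); print(c['intrinsics'],c['T_tool_cam'])
pickle.dump(d,open('d0.pkl','wb'))
E
```

```text
pics
0.0 [ 0.219  -0.6377  0.2374] [ 2.0428  0.3434 -2.0434]
top [[394.5103   0.     263.9303]
 [  0.     394.5103 189.3467]
 [  0.       0.       1.    ]] [ 0.4602 -0.0038  1.052 ] [-2.1775  2.13   -0.1204] 0.9963277180989584
side [[496.9828   0.     256.1794]
 [  0.     496.9828 189.8112]
 [  0.       0.       1.    ]] [0.0974 0.6388 0.8344] [-0.8531  2.5612 -1.0784] 0.996185302734375
[[297.3186   0.     257.9794]
 [  0.     297.3186 189.1523]
 [  0.       0.       1.    ]] [[ 0.0003 -0.2955  0.9553 -0.1465]
 [ 1.     -0.0003 -0.0004  0.0007]
 [ 0.0004  0.9553  0.2955 -0.0759]
 [ 0.      0.      0.      1.    ]]
```

View pics/top0.png

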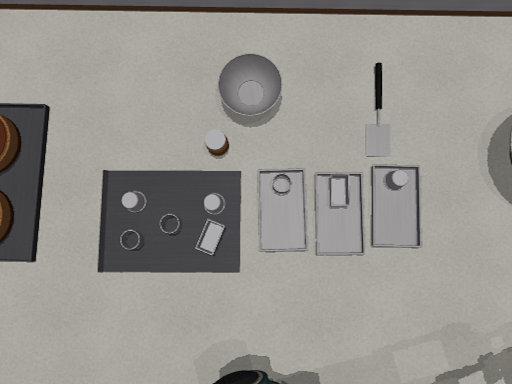

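View pics/side0.png

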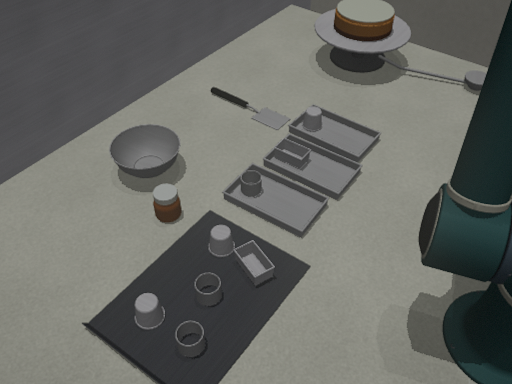

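The top view (image up = +x, left = +y) shows moulds at about (130,200) and (213,202), rings at (130,240) and (170,223), and the loaf tin at (210,237). The trays are rings (282,210), loaves (339,213) and moulds (396,206). Next I measure them by deprojecting the depth.

```bash
cat > vis.py <<'E'
import numpy as np, cv2
from scipy.spatial.transform import Rotation as R
def cloud(c):
    K=c['intrinsics'];z=c['z_map'];v,u=np.mgrid[:384,:512]
    P=np.stack([(u-K[0,2])/K[0,0]*z,(v-K[1,2])/K[1,1]*z,z],-1)
    return P@R.from_rotvec(c['orientation']).as_matrix().T+c['position']
def project(c,p):
    q=R.from_rotvec(c['orientation']).as_matrix().T@(np.asarray(p)-c['position']); K=c['intrinsics']
    return K[0,0]*q[0]/q[2]+K[0,2],K[1,1]*q[1]/q[2]+K[1,2]
E
python3 - <<'E'
import pickle,numpy as np,cv2
from vis import *
np.set_printoptions(precision=4,suppress=True)
d=pickle.load(open('d0.pkl','rb'));
for n in('top','side'):
    c=d[n];P=cloud(c);Z=P[...,2]
    roi=(P[...,0]>.3)&(P[...,0]<.62)&(P[...,1]<.45)&(P[...,1]>-.45)
    print(n,'table z',np.median(Z[roi&(Z<.012)]), 'noise',np.std(Z[roi&(Z<.002)]))
    for lo,hi,nm in((.028,.08,'pieces'),(.014,.0265,'walls')):
        m=(roi&(Z>lo)&(Z<hi)).astype(np.uint8)
        k,l,st,_=cv2.connectedComponentsWithStats(m,connectivity=8)
        for i in range(1,k):
            if st[i,4]<12: continue
            q=P[l==i]; 
            rc=cv2.minAreaRect((q[:,:2]*1000).astype(np.float32))
            top=q[q[:,2]>np.percentile(q[:,2],90)-.006]
            ce,rr=cv2.minEnclosingCircle((top[:,:2]*1000).astype(np.float32))
            print(nm,st[i],'zmax',q[:,2].max(),'rect',np.round(rc[0],1),np.round(rc[1],1),round(rc[2],1),'topcirc',np.round(ce,1),round(rr,1))
E
```

```text
top table z 0.0012355036458566726 noise 0.0015446132120458807
pieces [272 176  18  17  43] zmax 0.04523609501996129 rect [594.2 -29.5] [49.2 28.2] 52.5 topcirc [602.5 -35.8] 24.7
pieces [288 177   3   9  13] zmax 0.04386219736802088 rect [607.4 -58.4] [21.4  3.9] 14.9 topcirc [606.9 -56.5] 10.7
pieces [330 178  20  28 106] zmax 0.040667319544563485 rect [ 582.9 -187.8] [70.9 48. ] 2.1 topcirc [ 582.8 -187.3] 42.4
pieces [388 178  20  10 155] zmax 0.05762269636103834 rect [ 608.6 -335.6] [21.8 42.1] 0.8 topcirc [ 616.4 -336.8] 20.0
pieces [121 192  21  18 286] zmax 0.05684961895478502 rect [548.  350.5] [42.8 45.7] 81.3 topcirc [548.2 351.5] 21.7
pieces [203 194  19  18 267] zmax 0.05735937559677051 rect [546.7 140.7] [43.3 44.3] 1.6 topcirc [547.4 141.4] 21.3
pieces [159 214  21  20 100] zmax 0.04587386499516333 rect [491.1 249. ] [48.2 48.5] 46.0 topcirc [490.3 249.7] 25.4
pieces [195 219  29  37 149] zmax 0.042242407738489085 rect [459.4 145.1] [48.3 81.7] 69.2 topcirc [458.9 145.1] 46.1
pieces [120 230  21  20 119] zmax 0.04573591433290081 rect [447.7 347.6] [48.1 48.9] 1.8 topcir
[... 4344 characters left out ...]
walls [197 278  23  11  88] zmax 0.026431842404946893 rect [505.1 234.9] [43.1 15.3] 41.3 topcirc [500.  240.5] 21.4
walls [196 287  26  16  95] zmax 0.026434710561351937 rect [482.3 255.8] [49.5 23. ] 53.3 topcirc [491.5 249. ] 24.8
walls [136 308  28  18 129] zmax 0.026393903459898893 rect [539.1 358.2] [50.4 25.7] 55.0 topcirc [548.2 352. ] 24.4
walls [ 87 327  76  57 185] zmax 0.01980576795476685 rect [528.1 436.3] [181.1   5.4] 1.0 topcirc [528.1 436.6] 90.6
walls [178 326  25  14  92] zmax 0.02635476343737897 rect [462.5 335.9] [43.6 18.3] 47.9 topcirc [456.4 341.2] 21.7
walls [177 339  28  16 104] zmax 0.026380070493845498 rect [440.1 357.4] [48.6 21.1] 44.7 topcirc [447.  350.1] 24.1
```

```bash
cat > act.py <<'E'
import numpy as np
from scipy.spatial.transform import Rotation as R
from cell import manip, inverse_kinematics, cams, order
def rot(a):
    "tool down, jaws along world direction a (rad)"
    x=np.array([0,0,-1.]);y=np.array([np.cos(a),np.sin(a),0])
    return R.from_matrix(np.stack([x,y,np.cross(x,y)],1)).as_rotvec()
E
python3 - <<'E'
import pickle
from vis import *; from act import *
np.set_printoptions(precision=3,suppress=True)
d=pickle.load(open('d0.pkl','rb'))
for n in('top','side'):
    P=cloud(d[n]);Z=P[...,2]
    for nm,y0 in(('rings',-.04),('loaves',-.19),('moulds',-.34)):
        m=(abs(P[...,1]-y0)<.072)&(P[...,0]>.38)&(P[...,0]<.69)&(Z>.017)&(Z<.029)
        l=cv2.connectedComponents(m.astype(np.uint8))[1]
        q=(P[m][:,:2]*1000).astype(np.float32)
        rc=cv2.minAreaRect(q); lo,hi=np.percentile(q,2,0),np.percentile(q,98,0)
        print(n,nm,np.round(rc[0],1),np.round(rc[1],1),round(rc[2],2),lo,hi,(lo+hi)/2)
s=manip.state(); M=R.from_rotvec(s['tcp_rot']).as_matrix(); print(M,s['contact_force'])
for p in((.55,.351),(.449,.347),(.46,.145),(.535,-.04),(.48,-.34)):
    for a in(np.pi/2,-np.pi/2,1.21,1.21-np.pi):
        j=inverse_kinematics((*p,.012),rot(a)); print(p,round(a,2),j)
E
```

```text
top rings [535.4 -39.5] [215.3 124.9] 2.89 [ 428.119 -103.574] [641.909  24.682] [535.014 -39.446]
top loaves [ 529.6 -189.3] [214.4 125.4] 1.46 [ 421.975 -252.506] [ 636.805 -125.815] [ 529.39  -189.161]
top moulds [ 552.5 -337.9] [126.5 215.3] 89.88 [ 445.788 -399.291] [ 659.399 -275.299] [ 552.594 -337.295]
side rings [537.9 -41.6] [216.4 127.9] 2.15 [ 430.296 -105.377] [644.18   23.313] [537.238 -41.032]
side loaves [ 532.4 -191.4] [216.3 129.6] 1.47 [ 425.145 -253.903] [ 636.237 -127.661] [ 530.691 -190.782]
side moulds [ 554.8 -341.3] [133.1 214.5] 89.51 [ 448.845 -402.435] [ 660.732 -276.002] [ 554.789 -339.218]
[[-0.     0.325 -0.946]
 [ 0.002 -0.946 -0.325]
 [-1.    -0.002 -0.   ]] [ 0.028  1.086 -0.714]
(0.55, 0.351) 1.57 [ 0.53   0.439  1.826 -0.     0.877 -1.041]
(0.55, 0.351) -1.57 [ 0.53   0.439  1.826 -0.     0.877  2.101]
(0.55, 0.351) 1.21 [ 0.53   0.439  1.826 -0.     0.877 -0.68 ]
(0.55, 0.351) -1.93 [ 0.53   0.439  1.826 -0.     0.877  2.461]
(0.449, 0.347) 1.57 [ 0.614  0.306  2.017 -0.     0.819 -0.957]
(0.449, 0.347) -1.57 [ 0.614  0.306  2.017 -0.     0.819  2
[... 200 characters left out ...]
.46, 0.145) -1.57 [ 0.254  0.167  2.196 -0.     0.778  1.825]
(0.46, 0.145) 1.21 [ 0.254  0.167  2.196 -0.     0.778 -0.956]
(0.46, 0.145) -1.93 [ 0.254  0.167  2.196 -0.     0.778  2.185]
(0.535, -0.04) 1.57 [-0.121  0.257  2.083 -0.     0.802 -1.692]
(0.535, -0.04) -1.57 [-0.121  0.257  2.083 -0.     0.802  1.45 ]
(0.535, -0.04) 1.21 [-0.121  0.257  2.083 -0.     0.802 -1.331]
(0.535, -0.04) -1.93 [-0.121  0.257  2.083 -0.     0.802  1.811]
(0.48, -0.34) 1.57 [-0.659  0.339  1.971  0.     0.832 -2.229]
(0.48, -0.34) -1.57 [-0.659  0.339  1.971 -0.     0.832  0.912]
(0.48, -0.34) 1.21 [-0.659  0.339  1.971  0.     0.832 -1.869]
(0.48, -0.34) -1.93 [-0.659  0.339  1.971 -0.     0.832  1.273]
```

```bash
cat >> act.py <<'E'
TR=dict(rings=(.5365,-.0405,.044),loaves=(.531,-.190,.0256),moulds=(.554,-.339,-.005))
D=-np.pi/2
def spot(tray,u):
    x,y,a=TR[tray]; return np.array([x+u*np.cos(a),y+u*np.sin(a)]),a
def fz(): return manip.state()['contact_force'][2]
def pick(xy,ang,op,z=.010,force=15,hover=.14):
    manip.set_gripper(op)
    manip.move_pose((*xy,hover),rot(D+ang))
    manip.move_linear((*xy,z),rate=.15)
    manip.set_gripper(0.,force)
    s=manip.state(); w=s['gripper_width']; zt=s['tool_pos'][2]
    manip.move_linear((*xy,hover),rate=.15)
    print('grip width',w,'after lift',manip.state()['gripper_width'],'ztcp',zt,'t',manip.state()['clock'])
def place(xy,ang,op,z=.0095,hover=.14):
    manip.move_pose((*xy,hover),rot(D+ang))
    manip.move_linear((*xy,z+.005),rate=.15); manip.dwell(.2)
    f0=fz(); log=[]
    for k in np.arange(4,-2.1,-1):
        manip.move_linear((*xy,z+k/1000),rate=.02); manip.dwell(.05); df=fz()-f0; log.append(round(df,2))
        if df>2: break
    print('touch',log,'ztcp',manip.state()['tool_pos'],'w',manip.state()['gripper_width'])
    manip.set_gripper(op)
    manip.move_linear((*xy,hover),rate=.2)
    print('t',manip.state()['clock'])
E
python3 - <<'E'
from act import *; import cv2
pick((.4918,.2485),0,.078)
c=cams.capture('side'); cv2.imwrite('pics/side1.png',c['image'])
E
```

```text
grip width 0.04855503046515533 after lift 0.048680279024529205 ztcp 0.010462585685162465 t 6.35
```

View pics/side1.png

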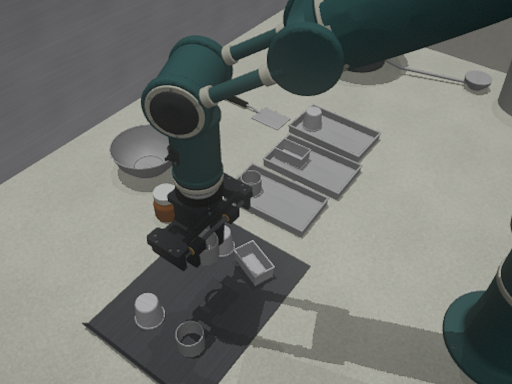

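The ring is held between the fingers at about (210,248), grip width 48.6 mm. I'll place it next.

```bash
python3 - <<'E'
from act import *; import cv2
p,a=spot('rings',0); place(p,a,.064)
pick((.4492,.3475),0,.078)
c=cams.capture('top'); cv2.imwrite('pics/top1.png',c['image'][130:290,240:440].repeat(3,0).repeat(3,1))
E
```

```text
touch [np.float64(-0.8), np.float64(-0.3), np.float64(-0.6), np.float64(-0.96), np.float64(4.45)] ztcp [ 0.53673702 -0.0405464   0.00994799] w 0.048356508620246784
t 11.4333
grip width 0.04997946686790994 after lift 0.04968884270828652 ztcp 0.010565156694394996 t 15.8833
```

View pics/top1.png

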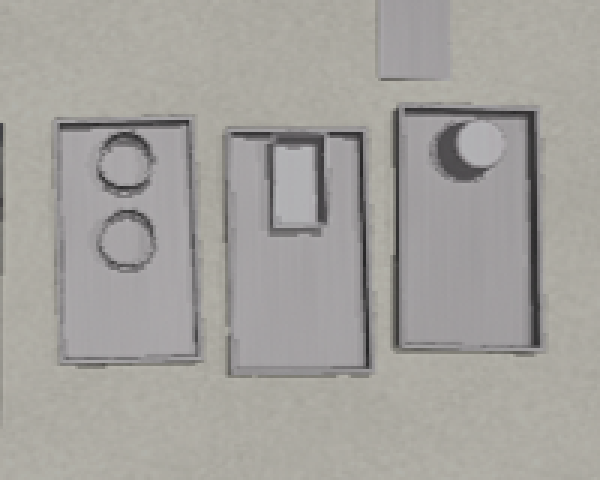

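The first ring stands at crop (127,240), clear of the original ring at (125,163). Next come ring 2 and the moulds.

```bash
python3 - <<'E'
from act import *; import cv2
p,a=spot('rings',-.066); place(p,a,.064)
pick((.5483,.1407),0,.078)
p,a=spot('moulds',0); place(p,a,.068)
c=cams.capture('side'); cv2.imwrite('pics/side2.png',c['image'])
E
```

```text
touch [np.float64(-0.98), np.float64(-0.53), np.float64(-0.62), np.float64(-0.31), np.float64(5.92)] ztcp [ 0.47077569 -0.04342417  0.01000359] w 0.049748198819005184
t 21.2833
grip width 0.050404940175885565 after lift 0.05041176087599697 ztcp 0.010530778709575164 t 25.075
touch [np.float64(-0.3), np.float64(-1.13), np.float64(-0.6), np.float64(-0.51), np.float64(4.27)] ztcp [ 0.5541906  -0.33912183  0.01005265] w 0.05054467748111538
t 30.7583
```

View pics/side2.png

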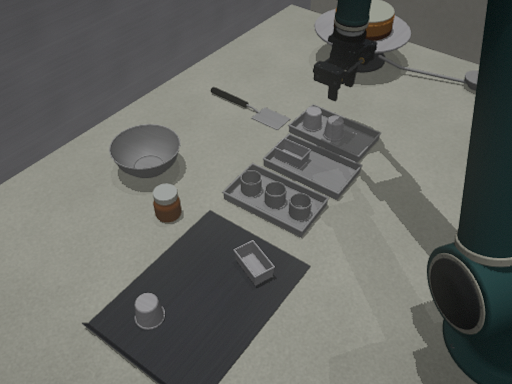

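All three rings stand in their tray at about (250,183), (275,195) and (300,207). The placed mould at (334,127) looks partly shadowed, so I'll look at it closer.

```bash
python3 - <<'E'
import cv2
i=cv2.imread('pics/side2.png')[95:165,270:390]; cv2.imwrite('pics/s2c.png',cv2.resize(i,None,fx=6,fy=6,interpolation=cv2.INTER_CUBIC))
E
```

```text
(no output)
```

View pics/s2c.png

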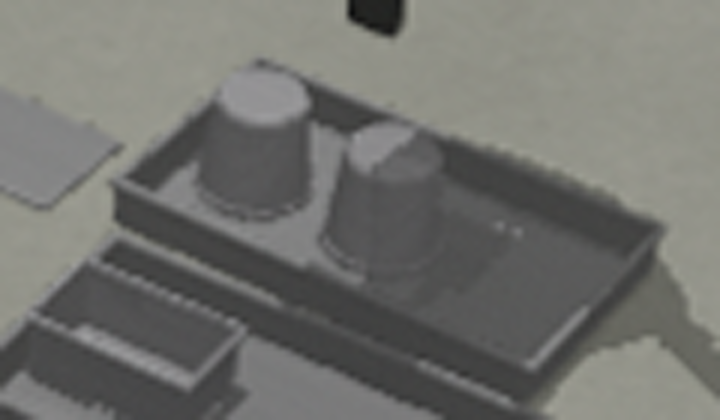

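The mould at crop (385,200) stands upright. What looked like a tilt was only the arm's shadow, and it is clear of its neighbour at (255,140).

```bash
python3 - <<'E'
from act import *; import cv2
pick((.5495,.3513),0,.078)
p,a=spot('moulds',-.066); place(p,a,.068)
pick((.4603,.1446),-.36,.072)
p,a=spot('loaves',-.050); place(p,a,.062)
manip.move_pose((.5,.35,.25),rot(D))
c=cams.capture('top'); cv2.imwrite('pics/top3.png',c['image'][130:290,90:440].repeat(2,0).repeat(2,1))
s=cams.capture('side'); cv2.imwrite('pics/side3.png',s['image'][85:250,200:400].repeat(3,0).repeat(3,1))
from vis import cloud
np.set_printoptions(precision=4,suppress=True)
for n,cc in(('top',c),('side',s)):
    P=cloud(cc);Z=P[...,2]
    m=((P[...,1]<.03)&(P[...,1]>-.41)&(P[...,0]>.4)&(P[...,0]<.68)&(Z>.029)&(Z<.08)).astype(np.uint8)
    k,l,st,_=cv2.connectedComponentsWithStats(m,connectivity=8)
    for i in range(1,k):
        if st[i,4]>20: q=P[l==i]; print(n,st[i,4],(q.min(0)+q.max(0))/2,np.percentile(q[:,2],95))
E
```

```text
grip width 0.0504794724692678 after lift 0.05010977176812365 ztcp 0.0106222703964108 t 36.1833
touch [np.float64(2.18)] ztcp [ 0.48799477 -0.33866298  0.01362122] w 0.05030273687785077
t 41.3583
grip width 0.044560467414191354 after lift 0.04387048182759098 ztcp 0.010487192227445659 t 45.9667
touch [np.float64(-0.02), np.float64(0.26), np.float64(-1.02), np.float64(-0.1), np.float64(5.74)] ztcp [ 0.48120964 -0.19137737  0.0099791 ] w 0.044211474262133905
t 51.1833
top 281 [ 0.6197 -0.3362  0.043 ] 0.054750886560336776
top 76 [ 0.6028 -0.0359  0.0377] 0.04523023577134294
top 145 [ 0.5885 -0.1877  0.0349] 0.03935032860323995
top 288 [ 0.5525 -0.3349  0.043 ] 0.05493452695500751
top 66 [ 0.5354 -0.0396  0.0375] 0.04546286737243488
top 140 [ 0.4802 -0.1901  0.0351] 0.04006474920864963
top 291 [ 0.4857 -0.3356  0.0435] 0.05545838309331913
top 59 [ 0.4691 -0.042   0.0375] 0.04516501108519335
side 254 [ 0.6218 -0.3543  0.0442] 0.056711280051161155
side 264 [ 0.5556 -0.3535  0.0455] 0.05616239915914621
side 278 [ 0.4881 -0.3353  0.0438] 0.05602517009697531
side 263 [ 0.5919 -0.1899  0.0361] 0.04080893273636486
side 280 [ 0.4827 -0.1915  0.0357] 0.040506568316563345
side 225 [ 0.6059 -0.0382  0.038 ] 0.04581050232429519
side 234 [ 0.538  -0.0413  0.0382] 0.04541477821156318
side 243 [ 0.4723 -0.0436  0.0381] 0.04505106127700589
```

View pics/top3.png

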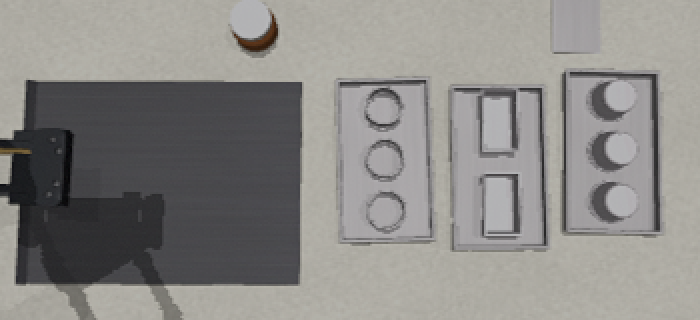

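View pics/side3.png

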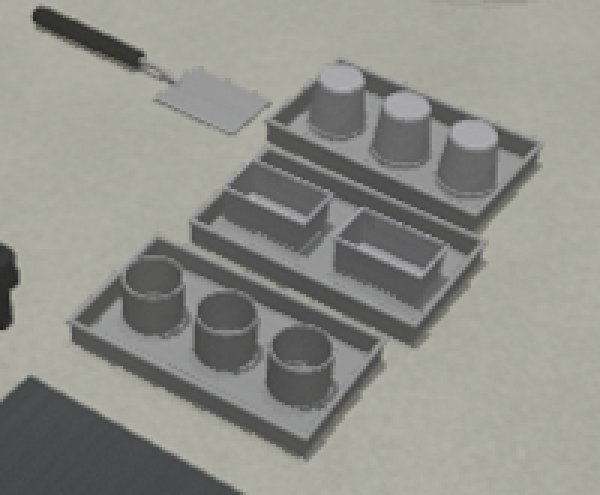

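The crops show everything standing upright in its own tray: three rings, two loaf tins and three moulds. The sheet is empty and the jar hasn't moved. I'll hand it in.

```bash
python3 -c "
from act import *
order.close_job(); print(manip.state()['clock'])"
```

```text
the job is handed in; nothing more can be done
the job is handed in; nothing more can be done
```

All five pieces are put away and the job is handed in, with the robot's clock at roughly 52 s. One mould may have dropped a few millimetres when I released it.

- **Order:** I moved the two rings first, then the two dariole moulds, then the loaf tin. Each was gripped at 15 N and lowered in 1 mm steps until the wrist force showed contact.
- **Final check:** the top and side views show all eight pieces, new and original, standing upright. Top heights in each tray match the original piece to about 1 mm. Pieces are at least about 9 mm apart and clear of the tray walls. The sheet is empty and the jar looks undisturbed; I didn't measure its position.
- **Possible drop:** for the second mould, the force passed the 2 N threshold (2.18 N) at the first step. That was about 3.5 mm higher than for the other four pieces. It was either early contact or noise, so it may have been let go up to 3.5 mm above the floor. It stands flat in the final views.
- **Camera disagreement:** the side camera put two of the moulds about 18 mm off the top camera's position in y. I put this down to tray-wall pixels merging into those outlines. I did not confirm it, but the pictures show nothing wrong there.

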